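# Glue-up of a jar carrier: dip the corner brace and hold it square in the corner

## Task

Pick up the L-shaped wooden corner brace, dip its foot well down into the open glue dish and draw it out again. Then press the brace into the corner of the half-built jar carrier, near the middle of the end panel, with the foot flat on the bottom board pointing away from the panel and the back of the stem flush against the panel, and finish while still gripping it there, pushing firmly both down and against the panel so that the glue can take. Keep the brace straight, do not upset or shove the dish, and leave the jars and the mushroom where they are.

Things in the scene. Friction and masses are not known exactly. Their poses are not given: they have to be found in the camera images.
- brace: L-shaped pale wooden corner brace (0.1 to 0.21 kg, loose), standing upright on its foot. Foot 60 mm along its y, 28 mm wide along its x, 16 mm high; square stem 28 x 28 mm rising to 105 mm at the foot's -y end (stem centre at y = -16 mm), so that the flat back, 105 mm high, lies at y = -30 mm. Origin: centre of the foot's underside; z up. Grip the stem across its x sides near 80 mm up.
- heel (a point): on the brace: middle of its back lower edge, at y = -30 mm, z = 0 of the brace; axes as the brace
- toe (a point): on the brace: middle of the lower edge of the foot's free end, at y = +30 mm, z = 0 of the brace; axes as the brace
- dish: squat white ceramic glue dish (0.4 kg, loose), open on top, 50 mm high, 112 mm across outside at the rim and 104 mm at the base, wall 4 mm, inner floor 5 mm above its underside. Shown empty: no glue is modelled. Origin: centre of its underside, z up
- dish_rim (a point): centre of the dish's mouth, level with the rim, 50 mm above the table
- carrier: half-built jar carrier, fixed to the table. Bottom board 240 mm along its x, 160 mm along its y, 15 mm thick, on the table; along its -y edge stands the end panel, 240 mm along x, 18 mm thick, rising 50 mm above the board (top 65 mm above the table). Origin: centre of the board's underside; z up
- board: the carrier's plywood bottom board, part of the carrier, same origin and axes; top face at z = 15 mm
- panel: the carrier's upright end panel, part of the carrier, same origin and axes; its inner face at y = -62 mm looks to the carrier's +y
- corner (a point): on the carrier: middle of the inside corner line where the panel's inner face meets the board's top, at (0, -62, 15) mm of the carrier; axes as the carrier. The brace belongs with its heel here and its axes parallel to these (the foot points to the carrier's +y). Board and panel are rigid
- jar_a: bystander: closed round glass jar with steel lid, 72 mm across, about 100 mm high, loose; origin at the centre of its underside
- jar_b: bystander: closed round glass jar like the other
- mushroom: bystander: brown mushroom cap, 84 mm across, 34 mm high, loose, flat side down; origin at the centre of its underside
Things that resemble listed ones, but are neither listed nor needed, are in the scene too. What is shaped like the brace but turquoise is not meant. Leave any purple look-alike of the dish alone.

How it is judged:
By the outcome, as a careful person would: the job done as asked, in the order asked, and still so for the second after the job is handed in, while the arm keeps its last pose, push and grip.
It also fails if it takes over 51 s, if anything falls off the work surface, if the arm or the gripper's body presses on something with over 40 N, if the wrist force passes 120 N, or if a joint passes its speed limit or range.

## Robot

A 7-joint arm with a two-finger parallel gripper is mounted at the origin on the work surface. World frame = base frame: x ahead of the robot, y to its left, z up, the work surface at z = 0. Lengths are in m, angles in rad, forces in N, time in s.
With the tool pointing down it reaches from about 0.4 to 0.75 m from the base axis. Payload 19.5 kg.
Tool frame: the origin (TCP) lies on the mounting face of the last link; the fingertips stand 173 mm ahead of it and the grasp point (between the pads) lies 155 mm ahead of it; z points along the fingers, y is the line along which they close (so a half turn about z gives the same grasp; the last joint's range is limited). The gripper opens to 85 mm and grips with 20 to 120 N. Pads are 22 mm wide; open, the fingers measure 114 mm over their backs; the gripper's body (76 mm by 85 mm) begins 54 mm behind the grasp point. The pads swing forward as they close: fully open they stand 13 mm farther back than shut.
Start: joints at [1.114, 0.707, -0.028, 1.485, 0.022, 0.951, -0.075], TCP at [0.232, -0.526, 0.405] pointing down, gripper open.
Joint ranges: [-2.71, 2.71], [-0.32, 2.16], [-1.57, 1.52], [0, 2.45], [-1.46, 4.6], [0, 2.02], [-2.83, 2.83]. Speed limits (rad/s): [1.89, 1.89, 2.57, 2.57, 3.01, 3.01, 3.01].

## Interface

Orientations are given as [roll, pitch, yaw] about the fixed x, y, z axes, in that order (R = Rz(yaw) Ry(pitch) Rx(roll)).
In Python, from station import r, capture, camera_model gives the robot as it stands.
- The arm moves only by the tool drive_tool, never from a script. Its argument "plan" is a list of rows, each an object of numbers: "tx", "ty", "tz": the shift along the tool's x, y, z in mm; "twist": the turn about the tool's z in rad. A call has exactly 5 rows; each row shifts and turns the commanded pose from where the row before left it, along the tool's axes as they then stand; what a row does not reach is not made up. A row lasts 1/10 s, in which the tool goes at most 50 mm and 8.59 degrees, less where a joint would pass 70% of its speed; a pose out of reach is approached as far as the arm can. A call is refused whole if a number of a shift passes 50 or a number of a turn 0.15, either way. A call with a gripper value outside its range is refused whole. "claw" is the opening, from -1 (shut) to 1 (fully open), set as the call begins (left out, the last holds). The fingers move at their own pace and stop on an object; the grip force is fixed at half the most. Time passes only in rows, so rows that do not move let the fingers close, or fill a call up. It gives the time, the measured TCP pose, the force, the opening and the grip force at its end, in the units of the state.
- r.sense(): the state, without advancing time (a new reading comes with each control period).
- capture(name): name is "scene" or "side" or "wrist"; returns the picture (420x560x3 uint8, red, green, blue); there is no depth.
- camera_model(name): a dict with "fx", "fy", "cx", "cy" (pixels), "k1" (the pictures are not rectified: a ray, as slopes to the right and down, at radius r is drawn at 1 + k1 r^2 times it, then the intrinsics apply), "rvec" (rotation vector, rad) and "tvec" (3), from world to camera coordinates, as OpenCV has them. Camera axes: x right, y down, z forward; pixel columns grow to the right and rows downward; lengths in m; the calibration is good to about 2 mm. A picture is of the moment at which its call begins: read the wrist's pose just before it. camera_model takes no time and is no camera call; for the wrist camera it gives the pose at the moment of the call.
- r.job_done(): hands the job in; it is judged then, once.
The state is a dict: "time": time; "qpos": joint angles; "qvel": joint speeds; "joint_torque": joint torques, N m; "ee_pos": TCP position; "tool_rot": TCP orientation; "contact_force": force on the tool from outside, world axes, zero at the start; "moment": the same for the moment, N m; "gripper_width": finger opening in m; "grasp_force": force on a finger pad.
Only numpy, scipy, OpenCV 4.12 (cv2) and the standard library are available. Lean on these libraries where they do the work, as an engineer would, in place of code of your own. Each camera call takes 0.05 s, during which the arm holds its last target. There are 200 camera calls.

## Working session

There is one attempt and no reset: what is moved stays moved. The work goes in short steps, Python scripts to look and compute and a tool call to move; the robot and the scene stay as the last step left them, time stands still between calls to the robot, and variables do not carry over. Pictures are saved under pics/ and viewed, at most 10 in all, crops included, and the job is handed in when it is done.

Besides the shell and the picture viewer there is one more tool, called after "Call:" by a JSON object that holds its "name" and its "arguments". drive_tool: Moves the arm, as the interface text tells. Its arguments: {"type":"object","properties":{"plan":{"type":"array","items":{"type":"object","properties":{"tx":{"type":"number"},"ty":{"type":"number"},"tz":{"type":"number"},"twist":{"type":"number"}}}},"claw":{"type":"number"}},"required":["plan"]}

```bash
mkdir -p pics; ls; python3 - <<'E'
from station import r,capture,camera_model
import cv2,numpy as np
print(r.sense())
for n in("scene","side"):
    im=capture(n); cv2.imwrite(f"pics/{n}0.png",im[:,:,::-1]); print(camera_model(n))
print(camera_model("wrist"))
E
```

```text
pics
{'time': 0.0, 'qpos': array([ 1.11430621,  0.70708494, -0.02763724,  1.48499815,  0.02199088,
        0.95089048, -0.07551088]), 'qvel': array([-5.30251642e-04,  1.94357650e-03,  1.27585808e-03, -4.34298668e-04,
       -5.99760039e-04,  5.16551815e-04, -6.08554520e-05]), 'joint_torque': array([-2.73757651e-04, -8.83220315e+01,  1.23446871e+00, -2.36169004e+01,
        1.67961151e-02,  6.53619063e-03,  6.91200808e-05]), 'ee_pos': array([ 0.23170631, -0.52616685,  0.40423774]), 'tool_rot': array([-3.14051365e+00,  1.38910750e-05,  4.14789431e-01]), 'contact_force': array([-0.24806435,  0.05925109,  0.20758837]), 'moment': array([-0.05424467,  0.03571887, -0.05250805]), 'grasp_force': 0.0, 'gripper_width': 0.08553590789690325}
{'fx': 532.3749572603126, 'fy': 532.3749572603126, 'cx': 278.0642452844056, 'cy': 219.13907879014423, 'k1': -0.06197194891011891, 'rvec': array([ 1.3703716 ,  2.43574952, -0.66135848]), 'tvec': array([ 0.26967333, -0.38551738,  1.56964048])}
{'fx': 414.0735131462562, 'fy': 414.0735131462562, 'cx': 276.83275951649273, 'cy': 205.35354516369398, 'k1': -0.12220420023286199, 'rvec': array([ 2.33169093, -0.19918391,  0.10501993]), 'tvec': array([-0.55085314,  0.15231831,  0.83781216])}
{'fx': 295.63802640695314, 'fy': 295.63802640695314, 'cx': 280.358296690035, 'cy': 208.96458664849874, 'k1': -0.06625347478196454, 'rvec': array([-2.4399407 ,  1.5921961 ,  0.21347286]), 'tvec': array([-0.57494952, -0.03435163,  0.37960688])}
```

View pics/scene0.png

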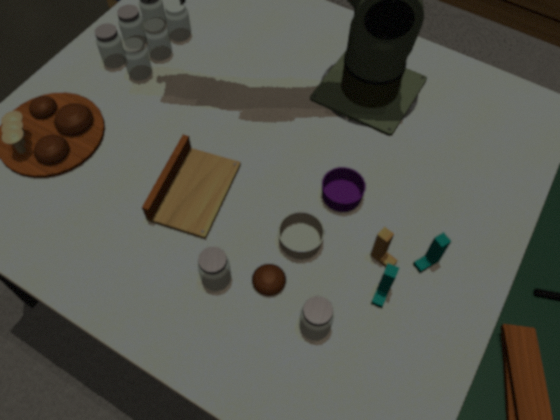

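View pics/side0.png

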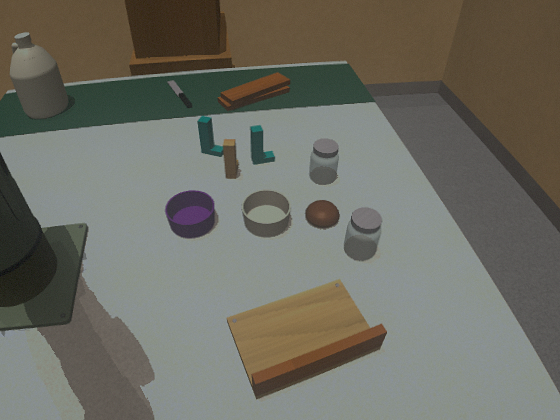

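Scene view: the pale brace is at (383,246), and it could be confused with the turquoise L's at (437,250) and (387,282). The white dish is at (301,232), with a purple look-alike at (343,188). The carrier is at (195,190), jars at (214,266) and (317,315), mushroom at (268,279). In the side view the brace is at (231,158), the dish at (267,213) and the carrier at (307,335). I choose the pale brace and the white dish, and check them in one crop.

```bash
cat > h.py <<'E'
import numpy as np,cv2
from station import r,capture,camera_model
def ray(m,uv):
    p=np.array([(uv[0]-m['cx'])/m['fx'],(uv[1]-m['cy'])/m['fy']]);q=p.copy()
    for _ in range(20): q=p/(1+m['k1']*(q@q))
    R=cv2.Rodrigues(m['rvec'])[0]
    return -R.T@m['tvec'],R.T@np.array([q[0],q[1],1])
def at(m,uv,z):
    o,d=ray(m,uv);return o+d*(z-o[2])/d[2]
def proj(m,X):
    R=cv2.Rodrigues(m['rvec'])[0];c=np.atleast_2d(X)@R.T+m['tvec'];s=c[:,:2]/c[:,2:]
    s=s*(1+m['k1']*(s**2).sum(1,keepdims=True));return s*[m['fx'],m['fy']]+[m['cx'],m['cy']]
def Rz(a): return np.array([[np.cos(a),-np.sin(a),0],[np.sin(a),np.cos(a),0],[0,0,1]])
E
python3 - <<'E'
import cv2,numpy as np
from h import *
def crop(f,x,y,w,h,s=1):
    return cv2.resize(cv2.imread(f)[y:y+h,x:x+w],(400,300),interpolation=cv2.INTER_CUBIC)
a=np.hstack([crop("pics/scene0.png",350,215,80,60),crop("pics/side0.png",190,125,80,60)])
b=np.hstack([crop("pics/scene0.png",130,130,140,105),crop("pics/side0.png",210,270,180,135)])
cv2.imwrite("pics/m1.png",cv2.convertScaleAbs(np.vstack([a,b]),alpha=1.5))
E
```

```text
(no output)
```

View pics/m1.png

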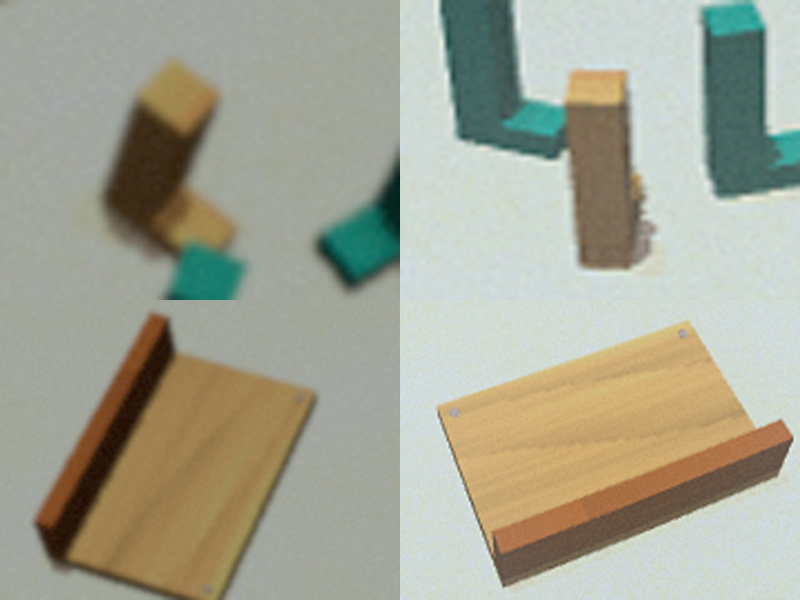

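```bash
cat > fit.py <<'E'
from h import *
from scipy.optimize import least_squares
S=camera_model("scene");D=camera_model("side")
A=lambda l,s,o:np.array(l)/s+o
def fit(obs,x0):
    def f(x):
        e=[]
        for m,X,uv in obs:
            e.append((proj(m,np.array(X)/1000@Rz(x[2]).T+[x[0],x[1],0])-uv).ravel())
        return np.concatenate(e)
    s=least_squares(f,x0,loss='soft_l1');return s.x,f(s.x).reshape(-1,2)
# brace
sb=A([(172,62),(217,94),(181,138),(138,100)],5,(350,215));db=A([(170,70),(227,70),(228,102),(166,102),(180,267),(230,267)],5,(190,125))
p=at(S,sb.mean(0),.105);q=at(D,db[:4].mean(0),.105);print("stem top",p,q)
T=np.array([[14,-2,105],[14,-30,105],[-14,-30,105],[-14,-2,105]])
best=None
for a in np.arange(-3,3.2,.7):
  for k in range(1):
    # side: nearest edge is the back (bottom two points are back lower edge); match by nearest ordering
    def f(x,ret=False):
        W=lambda X:np.array(X)/1000@Rz(x[2]).T+[x[0],x[1],0]
        e=[]
        for m,uv in((S,sb),(D,db[:4])):
            P=proj(m,W(T));e.append(min(((np.roll(P[::w],j,0)-uv) for j in range(4) for w in(1,-1)),key=lambda z:(z**2).sum()))
        P=proj(D,W([[14,-30,0],[-14,-30,0]]));e.append(min((P-db[4:],P[::-1]-db[4:]),key=lambda z:(z**2).sum()))
        P=proj(S,W([[0,30,16]]));e.append((P-A([(222,240)],5,(350,215)))*.5)
        e=np.concatenate(e);return e if ret else e.ravel()
    s=least_squares(f,[p[0],p[1],a])
    if best is None or s.cost<best.cost:best=s;g=f(s.x,True)
print("brace",best.x,best.cost);print(g.round(1).tolist())
# carrier
o=(130,130);sc=A([(316,95),(68,262),(175,53),(150,14),(38,220)],20/7,o)
o=(210,270);dc=A([(38,105),(290,22),(95,230),(385,121),(393,138),(98,253)],20/9,o)
o1=[[120,80,15],[-120,80,15],[120,-62,15],[-120,-62,15]]
c0=at(S,(195,190),.015);best=None
for a in np.arange(-3,3.2,.7):
  for sg in(1,-1):
    X=lambda l:[[sg*u,v,w] for u,v,w in l]
    ob=[(S,X([[120,80,15],[-120,-62,15],[120,-62,15],[120,-80,65],[-120,-80,65]]),sc),
        (D,X([[120,80,15],[-120,80,15],[120,-62,65],[-120,-62,65],[-120,-80,65],[120,-80,65]]),dc)]
    for sd in (1,-1):
        ob2=[ob[0],(D,[[sd*u,v,w] for u,v,w in ob[1][1]],dc)]
        x,e=fit(ob2,[c0[0],c0[1],a])
        if best is None or (e**2).sum()<best[2]:best=(x,e,(e**2).sum())
print("carrier",best[0],best[2]);print(best[1].round(1).tolist())
# dish: rim centre from both
print("dish",at(S,(301.5,232),.05),at(D,(267,209),.05))
for n,z,u,v in(("jarA",.1,(214,256),(366,219)),("jarB",.1,(318,305),(326,146)),("mush",.02,(269,277),(322,213)),("purple",.05,(343,185),(191,210)),("turq1",.105,(390,269),(257,129)),("turq2",.105,(440,240),(205,120))):
    print(n,at(S,u,z).round(3),at(D,v,z).round(3))
E
python3 fit.py
```

```text
stem top [0.48719404 0.26054902 0.105     ] [0.48616942 0.2598516  0.105     ]
brace [ 0.48903079  0.27608208 -0.1775918 ] 2.3595951594864224
[[-0.3, -0.7], [0.7, 0.1], [0.8, -0.5], [-0.8, -0.2], [0.4, -0.2], [0.2, -0.1], [-0.8, 0.1], [0.1, -0.0], [0.2, -0.1], [0.9, -0.0], [-0.0, 0.4]]
carrier [ 0.56814745 -0.22284898  0.20624098] 19.519661036549696
[[-0.1, -1.0], [-1.9, -1.5], [0.2, -0.5], [0.3, -0.5], [-2.2, 0.5], [-0.1, -0.4], [0.0, -1.0], [-1.1, 0.0], [-1.0, -0.9], [0.9, -0.0], [1.5, -0.0]]
dish [0.55168604 0.08230312 0.05      ] [0.54876484 0.06854762 0.05      ]
jarA [ 0.731 -0.04   0.1  ] [ 0.735 -0.043  0.1  ]
jarB [0.712 0.211 0.1  ] [0.72  0.214 0.1  ]
mush [0.68 0.07 0.02] [0.678 0.065 0.02 ]
purple [0.38  0.104 0.05 ] [0.381 0.093 0.05 ]
turq1 [0.56  0.306 0.105] [0.561 0.307 0.105]
turq2 [0.435 0.372 0.105] [0.431 0.372 0.105]
```

```bash
cat > pl.py <<'E'
from h import *
import sys
def plan(x,y,z,yaw,n):
    s=r.sense();p=s['ee_pos']*1000;w=s['tool_rot'][2];t=np.array([x,y,z],float);d=(t-p)/n;dy=(yaw-w)/n
    print("at",p.round(1),"rpy",s['tool_rot'].round(4),"t",round(s['time'],2))
    for i in range(n):
        a=w+i*dy;print(round(d[0]*np.cos(a)+d[1]*np.sin(a),1),round(d[0]*np.sin(a)-d[1]*np.cos(a),1),round(-d[2],1),round(-dy,3),end=' | ')
    print()
if __name__=="__main__":plan(*map(float,sys.argv[1:5]),int(sys.argv[5]))
E
python3 pl.py 480 -250 405 1.393 10
```

```text
at [ 231.7 -526.2  404.3] rpy [-3.1406e+00  1.0000e-04  4.1480e-01] t 0.1
33.9 -15.3 -0.1 -0.098 | 35.2 -11.9 -0.1 -0.098 | 36.2 -8.4 -0.1 -0.098 | 36.8 -4.8 -0.1 -0.098 | 37.1 -1.2 -0.1 -0.098 | 37.1 2.4 -0.1 -0.098 | 36.6 6.0 -0.1 -0.098 | 35.9 9.6 -0.1 -0.098 | 34.8 13.0 -0.1 -0.098 | 33.3 16.4 -0.1 -0.098 |
```

Call:
{"name": "drive_tool", "arguments": {"plan": [{"tx": 34,"ty": -15,"tz": 0,"twist": -0.1},{"tx": 35,"ty": -12,"tz": 0,"twist": -0.1},{"tx": 36,"ty": -8,"tz": 0,"twist": -0.1},{"tx": 37,"ty": -5,"tz": 0,"twist": -0.1},{"tx": 37,"ty": -1,"tz": 0,"twist": -0.1}], "claw": 1}}

```text
time: 0.6
ee_pos: [0.3563, -0.3869, 0.4046]
tool_rot: [-3.141, -0.0, 0.919]
contact_force: [-0.1, -0.1, -1.0]
gripper_width: 0.0852
grasp_force: 0.0
```

Call:
{"name": "drive_tool", "arguments": {"plan": [{"tx": 37,"ty": 2,"tz": 0,"twist": -0.1},{"tx": 37,"ty": 6,"tz": 0,"twist": -0.1},{"tx": 36,"ty": 10,"tz": 0,"twist": -0.1},{"tx": 35,"ty": 13,"tz": 0,"twist": -0.1},{"tx": 33,"ty": 16,"tz": 0,"twist": -0.1}]}}

```text
time: 1.1
ee_pos: [0.4781, -0.2464, 0.4046]
tool_rot: [-3.141, -0.0, 1.419]
contact_force: [0.5, -0.0, -0.5]
gripper_width: 0.0855
grasp_force: 0.0
```

```bash
python3 - <<'E'
from h import *
np.set_printoptions(suppress=True)
m=camera_model("wrist");im=capture("wrist");cv2.imwrite("pics/w1.png",cv2.convertScaleAbs(im[:,:,::-1],alpha=1.5))
np.savez("w1.npz",**m)
print(ray(m,(280,209)));print(proj(m,[[.568,-.223,.015],[.55,.075,.05],[.4886,.276,0]]))
E
python3 pl.py 487 80 405 1.393 8; python3 -c "
from h import *
s=r.sense();print(s['qpos'].round(3))"
```

```text
(array([ 0.48812509, -0.18194871,  0.37481773]), array([-0.04155566, -0.25729369, -0.96544009]))
[[ 351.1581861   154.09239152]
 [ 303.96566945 -147.92233128]
 [ 224.00626552 -229.36467555]]
at [ 481.5 -241.6  404.6] rpy [ 3.1401 -0.0035  1.4317] t 1.15
39.9 -4.9 -0.1 0.005 | 39.9 -5.1 -0.1 0.005 | 39.9 -5.3 -0.1 0.005 | 39.8 -5.5 -0.1 0.005 | 39.8 -5.7 -0.1 0.005 | 39.8 -5.9 -0.1 0.005 | 39.7 -6.0 -0.1 0.005 | 39.7 -6.2 -0.1 0.005 | 
[ 0.558  0.66  -0.281  1.614  0.214  0.897  0.059]
```

View pics/w1.png

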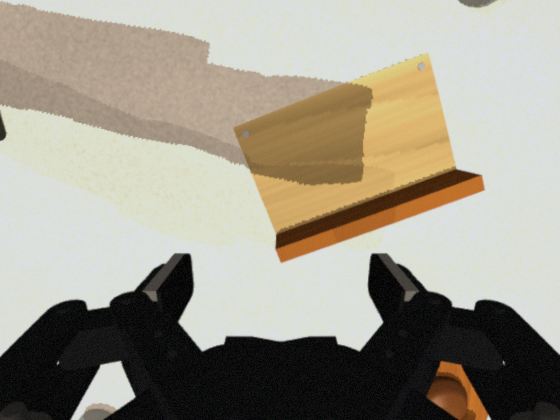

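Call:
{"name": "drive_tool", "arguments": {"plan": [{"tx": 40,"ty": -5,"tz": 0,"twist": 0.005},{"tx": 40,"ty": -5,"tz": 0,"twist": 0.005},{"tx": 40,"ty": -5,"tz": 0,"twist": 0.005},{"tx": 40,"ty": -5,"tz": 0,"twist": 0.005},{"tx": 40,"ty": -6,"tz": 0,"twist": 0.005}]}}

```text
time: 1.65
ee_pos: [0.4845, -0.0447, 0.4046]
tool_rot: [-3.141, -0.0, 1.389]
contact_force: [1.7, 0.1, 0.0]
gripper_width: 0.0852
grasp_force: 0.0
```

Call:
{"name": "drive_tool", "arguments": {"plan": [{"tx": 40,"ty": -6,"tz": 0,"twist": 0.005},{"tx": 40,"ty": -6,"tz": 0,"twist": 0.005},{"tx": 30,"ty": -5,"tz": 0,"twist": 0},{"tx": 0,"ty": 0,"tz": 0,"twist": 0},{"tx": 0,"ty": 0,"tz": 0,"twist": 0}]}}

```text
time: 2.15
ee_pos: [0.4883, 0.065, 0.4045]
tool_rot: [-3.141, 0.0, 1.381]
contact_force: [0.4, -0.9, -0.3]
gripper_width: 0.085
grasp_force: 0.0
```

```bash
python3 - <<'E'
from h import *
m=camera_model("wrist");im=capture("wrist");cv2.imwrite("pics/w2.png",cv2.convertScaleAbs(im[:,:,::-1],alpha=1.5))
np.savez("w2.npz",**m)
print(proj(m,[[.55,.075,.05],[.4886,.276,0]]));s=r.sense();print(s['ee_pos'],s['tool_rot'],s['qpos'])
E
```

```text
[[333.80967318 170.41189106]
 [245.7456827    2.78245147]]
[0.48830815 0.06426804 0.40456932] [-3.14130674e+00  6.12086137e-04  1.37914530e+00] [-0.07203233  0.58996513 -0.21455507  1.77418212  0.16719639  0.7956656
 -0.56044207]
```

View pics/w2.png

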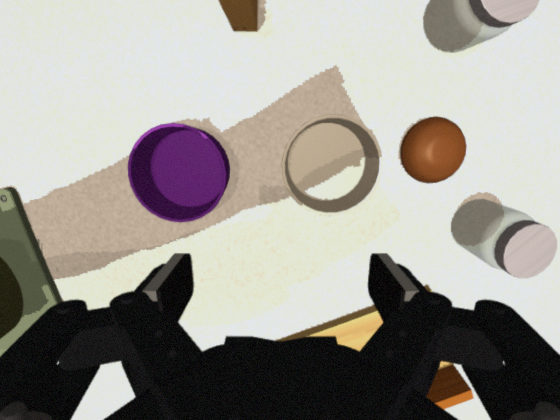

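w1 shows the carrier: board corners at (234,128) and (429,54), inner corner line from (276,234) to (456,169), panel top outer edge from (281,262) to (484,189). w2 shows the white dish rim centred near (332,165), 94 px across, with the purple dish at (179,172). The brace back's lower edge runs (233,30) to (258,30).

```bash
python3 - <<'E'
from h import *
from scipy.optimize import least_squares
w1=dict(np.load("w1.npz"));w2=dict(np.load("w2.npz"));S=camera_model("scene");D=camera_model("side")
print("dish",at(w2,(332,165.5),.05),"diam",at(w2,(285,165.5),.05),at(w2,(379,165.5),.05))
print("heel?",at(w2,(246,30),0),"pred",np.array([.48903,.27608])+Rz(-.1776)[:2,1]*-.03)
X=np.array([[120,80,15],[-120,80,15],[120,-62,15],[-120,-62,15],[120,-80,65],[-120,-80,65]])/1000
U=np.array([(234,128),(429,54),(276,234),(456,169),(281,262),(484,189)])
A=lambda l,s,o:np.array(l)/s+o
dc=A([(38,105),(290,22),(95,230),(385,121),(393,138),(98,253)],20/9,(210,270))
XD=np.array([[120,80,15],[-120,80,15],[120,-62,65],[-120,-62,65],[-120,-80,65],[120,-80,65]])/1000
print(proj(w1,X@Rz(.206).T+[.568,-.223,0]).round(0).tolist())
for sg in (1,-1):
    Y=X*[sg,1,1];W=lambda x:Y@Rz(x[2]).T+[x[0],x[1],0]
    f=lambda x:(proj(w1,W(x))-U).ravel()
    s=least_squares(f,[.568,-.223,.206],loss='soft_l1');print("w1 only",s.x,s.cost,f(s.x).round(1))
    YD=XD*[sg,1,1]
    g=lambda x:np.concatenate([f(x),(proj(D,YD@Rz(x[2]).T+[x[0],x[1],0])-dc).ravel()])
    s=least_squares(g,s.x,loss='soft_l1');print("both",s.x,s.cost)
    print("corner",s.x[:2]+Rz(s.x[2])[:2,:2]@[0,-.062])
E
python3 pl.py 482 200 405 1.393 4
```

```text
dish [0.54883222 0.08072792 0.05      ] diam [0.49813617 0.0904157  0.05      ] [0.60010213 0.07109928 0.05      ]
heel? [0.48281669 0.24740306 0.        ] pred [0.48372996 0.24655188]
[[429.0, 52.0], [234.0, 126.0], [457.0, 168.0], [276.0, 233.0], [485.0, 189.0], [281.0, 261.0]]
w1 only [ 0.73129738 -0.25146866 -0.53065871] 1061.462727029494 [ 3.503e+02  9.700e+00 -4.000e-01 -6.000e-01  2.534e+02  9.000e-01
 -8.030e+01 -1.000e+00  2.713e+02 -3.000e-01 -1.012e+02  4.000e-01]
both [ 0.72617277 -0.25361088 -0.56464467] 1841.6552381396941
corner [ 0.69299559 -0.30598717]
w1 only [ 0.56732719 -0.22440862  0.20794558] 2.0360048725138995 [-0.6 -0.5 -0.4 -1.   0.2 -0.2  0.1  0.2  0.1  0.6  0.6  1.6]
both [ 0.56751291 -0.22407439  0.20603864] 5.3499924007033535
corner [ 0.58019712 -0.28476303]
at [488.3  64.3 404.6] rpy [-3.1413e+00  6.0000e-04  1.3791e+00] t 2.2
33.0 -8.0 -0.1 -0.003 | 33.0 -7.9 -0.1 -0.003 | 33.1 -7.8 -0.1 -0.003 | 33.1 -7.7 -0.1 -0.003 |
```

```bash
python3 pl.py 486 260 340 1.393 5
```

```text
at [488.3  64.3 404.6] rpy [-3.1413e+00  6.0000e-04  1.3791e+00] t 2.2
38.3 -7.9 12.9 -0.003 | 38.4 -7.8 12.9 -0.003 | 38.4 -7.7 12.9 -0.003 | 38.4 -7.6 12.9 -0.003 | 38.4 -7.5 12.9 -0.003 |
```

Call:
{"name": "drive_tool", "arguments": {"plan": [{"tx": 38,"ty": -8,"tz": 11,"twist": -0.003},{"tx": 38,"ty": -8,"tz": 11,"twist": -0.003},{"tx": 38,"ty": -8,"tz": 11,"twist": -0.003},{"tx": 38,"ty": -8,"tz": 11,"twist": -0.003},{"tx": 39,"ty": -8,"tz": 11,"twist": -0.003}]}}

```text
time: 2.7
ee_pos: [0.4845, 0.2603, 0.3492]
tool_rot: [3.141, 0.001, 1.393]
contact_force: [0.6, -0.3, -0.2]
gripper_width: 0.0854
grasp_force: 0.0
```

Call:
{"name": "drive_tool", "arguments": {"plan": [{"tx": 0},{"tx": 0},{"tx": 0},{"tx": 0},{"tx": 0}]}}

```text
invalid input at $.plan[0]: expected keys tx, ty, tz, twist
```

```bash
python3 pl.py 486 260 236 1.393 5; python3 - <<'E'
from h import *
m=camera_model("wrist");im=capture("wrist");cv2.imwrite("pics/w3.png",cv2.convertScaleAbs(im[:,:,::-1],alpha=1.5));np.savez("w3.npz",**m)
T=np.array([[14,-2,105],[14,-30,105],[-14,-30,105],[-14,-2,105],[14,30,16],[-14,30,16]])/1000
print(proj(m,T@Rz(-.1776).T+[.48903,.27608,0]).round(1).tolist(),r.sense()['qpos'].round(2))
E
```

```text
at [484.5 260.3 349.2] rpy [3.1414e+00 6.0000e-04 1.3927e+00] t 2.7
0.0 0.3 22.6 -0.0 | 0.0 0.3 22.6 -0.0 | 0.0 0.3 22.6 -0.0 | 0.0 0.3 22.6 -0.0 | 0.0 0.3 22.6 -0.0 | 
[[301.2, 199.7], [300.6, 235.1], [264.3, 235.1], [263.7, 199.7], [295.8, 148.5], [268.0, 148.6]] [-0.47  0.75 -0.17  1.64  0.16  0.76 -0.89]
```

View pics/w3.png

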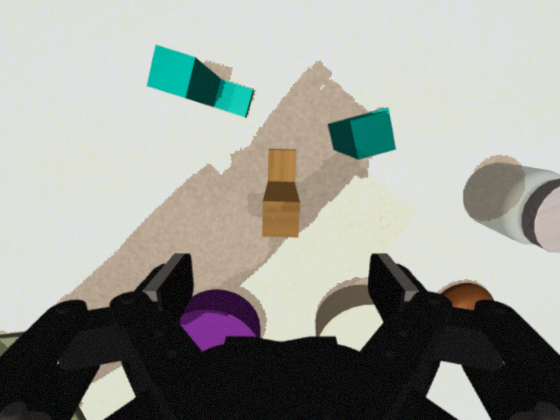

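w3 shows the pale stem top with corners near (263,199) and (299,237), and the foot end at (268–296,149). This matches the prediction within 2 px, so I go down and grip.

Call:
{"name": "drive_tool", "arguments": {"plan": [{"tx": 0,"ty": 0,"tz": 23,"twist": 0},{"tx": 0,"ty": 0,"tz": 23,"twist": 0},{"tx": 0,"ty": 1,"tz": 23,"twist": 0},{"tx": 0,"ty": 0,"tz": 23,"twist": 0},{"tx": 0,"ty": 0,"tz": 22,"twist": 0}]}}

```text
time: 3.25
ee_pos: [0.4857, 0.2585, 0.2347]
tool_rot: [-3.142, 0.0, 1.393]
contact_force: [0.6, 0.6, 0.8]
gripper_width: 0.0854
grasp_force: 0.0
```

Call:
{"name": "drive_tool", "arguments": {"plan": [{"tx": 0,"ty": 0,"tz": 0,"twist": 0},{"tx": 0,"ty": 0,"tz": 0,"twist": 0},{"tx": 0,"ty": 0,"tz": 0,"twist": 0},{"tx": 0,"ty": 0,"tz": 0,"twist": 0},{"tx": 0,"ty": 0,"tz": 0,"twist": 0}], "claw": -1}}

```text
time: 3.75
ee_pos: [0.4854, 0.2599, 0.2368]
tool_rot: [3.14, -0.001, 1.395]
contact_force: [0.1, -1.8, 7.2]
gripper_width: 0.0271
grasp_force: 58.8
```

Call:
{"name": "drive_tool", "arguments": {"plan": [{"tx": 0,"ty": 0,"tz": 0,"twist": 0},{"tx": 0,"ty": 0,"tz": 0,"twist": 0},{"tx": 0,"ty": 0,"tz": 0,"twist": 0},{"tx": 0,"ty": 0,"tz": 0,"twist": 0},{"tx": 0,"ty": 0,"tz": 0,"twist": 0}]}}

```text
time: 4.25
ee_pos: [0.4854, 0.2599, 0.2368]
tool_rot: [3.14, -0.001, 1.395]
contact_force: [-0.5, -0.8, 8.1]
gripper_width: 0.0269
grasp_force: 58.8
```

Call:
{"name": "drive_tool", "arguments": {"plan": [{"tx": 0,"ty": 0,"tz": -15,"twist": 0},{"tx": 0,"ty": 0,"tz": -25,"twist": 0},{"tx": 0,"ty": 0,"tz": -30,"twist": 0},{"tx": 0,"ty": 0,"tz": -30,"twist": 0},{"tx": 0,"ty": 0,"tz": -10,"twist": 0}]}}

```text
time: 4.75
ee_pos: [0.4853, 0.26, 0.3489]
tool_rot: [3.139, -0.003, 1.395]
contact_force: [-0.1, -0.6, -1.7]
gripper_width: 0.0273
grasp_force: 59.3
```

```bash
python3 pl.py 549 65 347 1.55 10
```

```text
at [485.3 260.  348.9] rpy [ 3.1387e+00 -2.6000e-03  1.3946e+00] t 4.75
-18.1 9.7 0.2 -0.016 | -18.2 9.4 0.2 -0.016 | -18.4 9.1 0.2 -0.016 | -18.5 8.8 0.2 -0.016 | -18.6 8.5 0.2 -0.016 | -18.8 8.3 0.2 -0.016 | -18.9 8.0 0.2 -0.016 | -19.0 7.7 0.2 -0.016 | -19.1 7.4 0.2 -0.016 | -19.3 7.1 0.2 -0.016 |
```

Call:
{"name": "drive_tool", "arguments": {"plan": [{"tx": -18,"ty": 10,"tz": 0,"twist": -0.016},{"tx": -18,"ty": 9,"tz": 0,"twist": -0.016},{"tx": -18,"ty": 9,"tz": 0,"twist": -0.016},{"tx": -19,"ty": 9,"tz": 0,"twist": -0.016},{"tx": -19,"ty": 9,"tz": 0,"twist": -0.016}]}}

```text
time: 5.25
ee_pos: [0.5175, 0.1614, 0.3456]
tool_rot: [-3.141, 0.0, 1.475]
contact_force: [0.9, 0.3, -0.8]
gripper_width: 0.0273
grasp_force: 59.4
```

Call:
{"name": "drive_tool", "arguments": {"plan": [{"tx": -19,"ty": 8,"tz": 0,"twist": -0.016},{"tx": -19,"ty": 8,"tz": 0,"twist": -0.016},{"tx": -19,"ty": 8,"tz": 0,"twist": -0.016},{"tx": -19,"ty": 7,"tz": 0,"twist": -0.016},{"tx": -19,"ty": 7,"tz": 0,"twist": -0.016}]}}

```text
time: 5.75
ee_pos: [0.5494, 0.0641, 0.3456]
tool_rot: [-3.141, 0.0, 1.555]
contact_force: [0.1, 0.4, -0.8]
gripper_width: 0.0273
grasp_force: 59.4
```

Call:
{"name": "drive_tool", "arguments": {"plan": [{"tx": 0,"ty": 0,"tz": 0,"twist": 0},{"tx": 0,"ty": 0,"tz": 0,"twist": 0},{"tx": 0,"ty": 0,"tz": 0,"twist": 0},{"tx": 0,"ty": 0,"tz": 0,"twist": 0},{"tx": 0,"ty": 0,"tz": 0,"twist": 0}]}}

```text
time: 6.25
ee_pos: [0.5492, 0.0655, 0.3457]
tool_rot: [-3.142, -0.0, 1.555]
contact_force: [-0.2, 0.9, -1.2]
gripper_width: 0.0279
grasp_force: 59.3
```

```bash
python3 pl.py 549 65 246 1.55 5; python3 - <<'E'
from h import *
a=capture("scene")[180:285,230:370];b=capture("side")[120:270,190:390];c=capture("wrist")
st=np.vstack([cv2.resize(a,(400,300)),cv2.resize(b,(400,300))]);c=cv2.resize(c[60:300,140:420],(400,343));c=np.vstack([c,np.zeros((257,400,3),np.uint8)])
cv2.imwrite("pics/m2.png",cv2.convertScaleAbs(np.hstack([st,c])[:,:,::-1],alpha=1.5))
E
```

```text
at [549.2  65.5 345.7] rpy [-3.1415e+00 -2.0000e-04  1.5555e+00] t 6.25
-0.1 -0.0 19.9 0.001 | -0.1 -0.0 19.9 0.001 | -0.1 -0.0 19.9 0.001 | -0.1 -0.0 19.9 0.001 | -0.1 -0.0 19.9 0.001 |
```

View pics/m2.png

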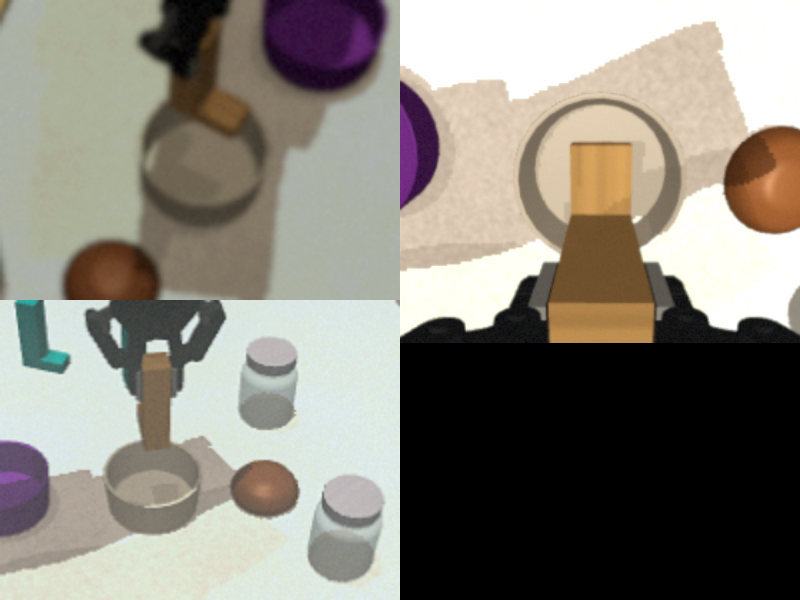

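m2 shows the brace held straight, with the foot over the white dish (in the wrist crop, foot at (601,180) and dish centred at (600,172)). Next is the dip.

Call:
{"name": "drive_tool", "arguments": {"plan": [{"tx": 0,"ty": 0,"tz": 20,"twist": 0},{"tx": 0,"ty": 0,"tz": 20,"twist": 0},{"tx": 0,"ty": 0,"tz": 20,"twist": 0},{"tx": 0,"ty": 0,"tz": 20,"twist": 0},{"tx": 0,"ty": 0,"tz": 10,"twist": 0}]}}

```text
time: 6.9
ee_pos: [0.549, 0.0651, 0.2543]
tool_rot: [-3.14, 0.0, 1.555]
contact_force: [0.3, -0.4, -1.7]
gripper_width: 0.0271
grasp_force: 59.3
```

Call:
{"name": "drive_tool", "arguments": {"plan": [{"tx": 0,"ty": 0,"tz": 8,"twist": 0},{"tx": 0,"ty": 0,"tz": 0,"twist": 0},{"tx": 0,"ty": 0,"tz": 0,"twist": 0},{"tx": 0,"ty": 0,"tz": 0,"twist": 0},{"tx": 0,"ty": 0,"tz": 0,"twist": 0}]}}

```text
time: 7.4
ee_pos: [0.5494, 0.0651, 0.2483]
tool_rot: [3.141, -0.0, 1.555]
contact_force: [-0.7, 0.9, -1.5]
gripper_width: 0.0275
grasp_force: 59.3
```

Call:
{"name": "drive_tool", "arguments": {"plan": [{"tx": 0,"ty": 0,"tz": -12,"twist": 0},{"tx": 0,"ty": 0,"tz": -20,"twist": 0},{"tx": 0,"ty": 0,"tz": -22,"twist": 0},{"tx": 0,"ty": 0,"tz": -22,"twist": 0},{"tx": 0,"ty": 0,"tz": -22,"twist": 0}]}}

```text
time: 7.9
ee_pos: [0.5491, 0.065, 0.3477]
tool_rot: [3.141, -0.0, 1.555]
contact_force: [-0.1, -0.2, -1.7]
gripper_width: 0.027
grasp_force: 59.3
```

```bash
python3 - <<'E'
import numpy as np
from h import Rz
c=np.array([567.5,-224.2]);a=.2065
print("stem at contact",c+Rz(a)[:2,:2]@[0,-62+14],"40mm out",c+Rz(a)[:2,:2]@[0,-62+14+30], a+np.pi/2)
E
python3 pl.py 571 -242 347 1.777 10
```

```text
stem at contact [ 577.34170505 -271.18021756] 40mm out [ 571.19063939 -241.81758158] 1.7772963267948965
at [549.1  65.  347.7] rpy [ 3.1409e+00 -3.0000e-04  1.5548e+00] t 7.9
-30.7 2.7 0.1 -0.022 | -30.7 2.0 0.1 -0.022 | -30.7 1.3 0.1 -0.022 | -30.8 0.6 0.1 -0.022 | -30.8 -0.1 0.1 -0.022 | -30.8 -0.7 0.1 -0.022 | -30.7 -1.4 0.1 -0.022 | -30.7 -2.1 0.1 -0.022 | -30.7 -2.8 0.1 -0.022 | -30.6 -3.5 0.1 -0.022 |
```

Call:
{"name": "drive_tool", "arguments": {"plan": [{"tx": -31,"ty": 3,"tz": 0,"twist": -0.022},{"tx": -31,"ty": 2,"tz": 0,"twist": -0.022},{"tx": -31,"ty": 1,"tz": 0,"twist": -0.022},{"tx": -31,"ty": 1,"tz": 0,"twist": -0.022},{"tx": -31,"ty": 0,"tz": 0,"twist": -0.022}]}}

```text
time: 8.4
ee_pos: [0.5605, -0.0911, 0.3468]
tool_rot: [3.141, 0.0, 1.666]
contact_force: [0.0, 0.4, -0.9]
gripper_width: 0.0271
grasp_force: 59.4
```

Call:
{"name": "drive_tool", "arguments": {"plan": [{"tx": -31,"ty": -1,"tz": 0,"twist": -0.022},{"tx": -31,"ty": -1,"tz": 0,"twist": -0.022},{"tx": -31,"ty": -2,"tz": 0,"twist": -0.022},{"tx": -31,"ty": -3,"tz": 0,"twist": -0.022},{"tx": -29,"ty": -3,"tz": 0,"twist": -0.022}]}}

```text
time: 8.9
ee_pos: [0.5714, -0.2443, 0.3469]
tool_rot: [3.141, 0.0, 1.775]
contact_force: [-0.4, 0.7, -0.7]
gripper_width: 0.0273
grasp_force: 59.4
```

Call:
{"name": "drive_tool", "arguments": {"plan": [{"tx": 0,"ty": 0,"tz": 20,"twist": 0},{"tx": 0,"ty": 0,"tz": 20,"twist": 0},{"tx": 0,"ty": 0,"tz": 10,"twist": 0},{"tx": 0,"ty": 0,"tz": 0,"twist": 0},{"tx": 0,"ty": 0,"tz": 0,"twist": 0}]}}

```text
time: 9.4
ee_pos: [0.5719, -0.2427, 0.2967]
tool_rot: [3.141, 0.0, 1.775]
contact_force: [0.1, 0.2, -1.6]
gripper_width: 0.0273
grasp_force: 59.4
```

```bash
python3 - <<'E'
from h import *
c=capture("wrist");m=camera_model("wrist");np.savez("w4.npz",**m)
cv2.imwrite("pics/w4.png",cv2.convertScaleAbs(cv2.resize(c[100:310,150:430],(800,600),interpolation=cv2.INTER_CUBIC)[:,:,::-1],alpha=1.5))
s=r.sense();p=s['ee_pos'];w=s['tool_rot'][2]
X=np.array([[120,-62,65],[-120,-62,65],[0,-62,65],[0,-80,65],[0,-62,15]])/1000@Rz(.2065).T+[.5675,-.2242,0]
B=np.array([[14,30,0],[-14,30,0],[14,-30,105],[-14,-30,105],[14,30,16],[-14,30,16]])/1000+[0,.016,-.2368]
B=B@Rz(w-np.pi/2).T+p
print(((proj(m,X)-[150,100])*800/280).round().tolist());print(((proj(m,B)-[150,100])*800/280).round().tolist())
E
python3 pl.py 571 -242 254 1.777 3
```

```text
[[814.0, 501.0], [-73.0, 504.0], [371.0, 506.0], [371.0, 566.0], [371.0, 431.0]]
[[430.0, 165.0], [315.0, 165.0], [471.0, 660.0], [275.0, 660.0], [434.0, 172.0], [310.0, 172.0]]
at [ 571.9 -242.7  296.9] rpy [3.1405e+00 6.0000e-04 1.7749e+00] t 9.45
0.3 -0.2 14.3 -0.001 | 0.3 -0.2 14.3 -0.001 | 0.3 -0.2 14.3 -0.001 |
```

View pics/w4.png

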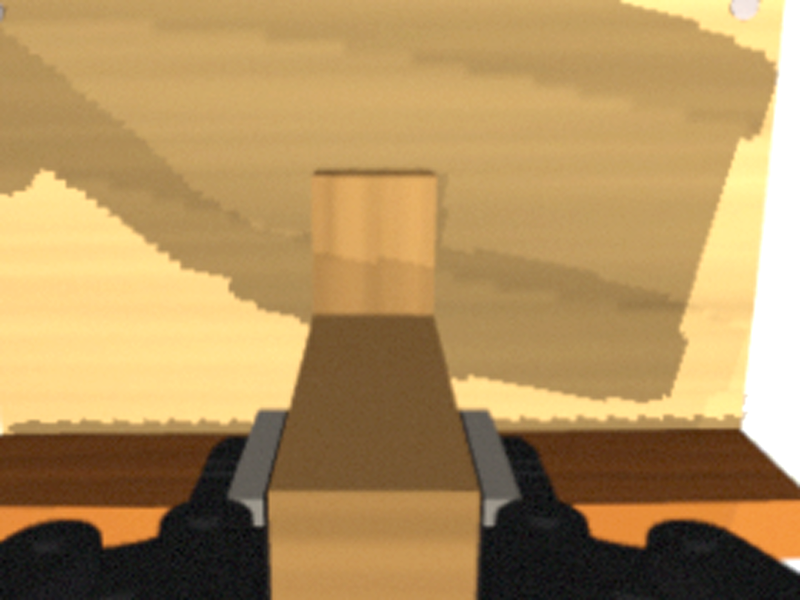

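w4 shows the foot end at (312–436,172) parallel to the corner line (0,434)–(745,430), centred within about 1 mm. I lower it to just above the board and then close on the panel.

Call:
{"name": "drive_tool", "arguments": {"plan": [{"tx": 0,"ty": 0,"tz": 15,"twist": -0.002},{"tx": 0,"ty": 0,"tz": 15,"twist": 0},{"tx": 0,"ty": 0,"tz": 8,"twist": 0},{"tx": 0,"ty": 0,"tz": 3,"twist": 0},{"tx": 0,"ty": 0,"tz": 0,"twist": 0}]}}

```text
time: 9.95
ee_pos: [0.5717, -0.2428, 0.2546]
tool_rot: [-3.141, -0.0, 1.777]
contact_force: [-0.1, -0.2, -0.9]
gripper_width: 0.0272
grasp_force: 59.4
```

Call:
{"name": "drive_tool", "arguments": {"plan": [{"tx": -8,"ty": 0,"tz": 0,"twist": 0},{"tx": -8,"ty": 0,"tz": 0,"twist": 0},{"tx": -5,"ty": 0,"tz": 0,"twist": 0},{"tx": -3,"ty": 0,"tz": 0,"twist": 0},{"tx": -1,"ty": 0,"tz": 0,"twist": 0}]}}

```text
time: 10.45
ee_pos: [0.5768, -0.2677, 0.2547]
tool_rot: [3.142, -0.0, 1.776]
contact_force: [-0.6, 1.3, -1.0]
gripper_width: 0.0279
grasp_force: 59.4
```

Call:
{"name": "drive_tool", "arguments": {"plan": [{"tx": -1,"ty": 0,"tz": 0,"twist": 0},{"tx": -1,"ty": 0,"tz": 0,"twist": 0},{"tx": -1,"ty": 0,"tz": 0,"twist": 0},{"tx": 0,"ty": 0,"tz": 0,"twist": 0},{"tx": 0,"ty": 0,"tz": 0,"twist": 0}]}}

```text
time: 10.95
ee_pos: [0.5774, -0.27, 0.2547]
tool_rot: [3.142, -0.0, 1.777]
contact_force: [0.1, 1.0, -0.3]
gripper_width: 0.0275
grasp_force: 59.5
```

Call:
{"name": "drive_tool", "arguments": {"plan": [{"tx": -1,"ty": 0,"tz": 0,"twist": 0},{"tx": 0,"ty": 0,"tz": 0,"twist": 0},{"tx": -1,"ty": 0,"tz": 0,"twist": 0},{"tx": 0,"ty": 0,"tz": 0,"twist": 0},{"tx": 0,"ty": 0,"tz": 0,"twist": 0}]}}

```text
time: 11.45
ee_pos: [0.5778, -0.2707, 0.2546]
tool_rot: [-3.141, -0.003, 1.778]
contact_force: [-4.9, 11.4, 5.0]
gripper_width: 0.0274
grasp_force: 60.2
```

Call:
{"name": "drive_tool", "arguments": {"plan": [{"tx": 0,"ty": 0,"tz": 1,"twist": 0},{"tx": 0,"ty": 0,"tz": 1,"twist": 0},{"tx": 0,"ty": 0,"tz": 1,"twist": 0},{"tx": 0,"ty": 0,"tz": 0,"twist": 0},{"tx": 0,"ty": 0,"tz": 0,"twist": 0}]}}

```text
time: 11.95
ee_pos: [0.578, -0.2706, 0.2519]
tool_rot: [3.141, -0.003, 1.778]
contact_force: [-4.3, 11.5, 5.9]
gripper_width: 0.0272
grasp_force: 60.2
```

Call:
{"name": "drive_tool", "arguments": {"plan": [{"tx": 0,"ty": 0,"tz": 1,"twist": 0},{"tx": 0,"ty": 0,"tz": 0,"twist": 0},{"tx": 0,"ty": 0,"tz": 1,"twist": 0},{"tx": 0,"ty": 0,"tz": 0,"twist": 0},{"tx": 0,"ty": 0,"tz": 0,"twist": 0}]}}

```text
time: 12.45
ee_pos: [0.578, -0.2705, 0.2518]
tool_rot: [3.141, -0.002, 1.778]
contact_force: [-13.9, 16.0, 39.3]
gripper_width: 0.0271
grasp_force: 64.2
```

Call:
{"name": "drive_tool", "arguments": {"plan": [{"tx": -0.5,"ty": 0,"tz": 0.5,"twist": 0},{"tx": 0,"ty": 0,"tz": 0,"twist": 0},{"tx": 0,"ty": 0,"tz": 0,"twist": 0},{"tx": 0,"ty": 0,"tz": 0,"twist": 0},{"tx": 0,"ty": 0,"tz": 0,"twist": 0}]}}

```text
time: 12.95
ee_pos: [0.5781, -0.2707, 0.2517]
tool_rot: [3.141, -0.002, 1.778]
contact_force: [-17.2, 18.7, 45.7]
gripper_width: 0.0271
grasp_force: 65.4
```

Call:
{"name": "drive_tool", "arguments": {"plan": [{"tx": 0,"ty": -0.5,"tz": -1,"twist": 0},{"tx": 0,"ty": -0.5,"tz": 0,"twist": 0},{"tx": 0,"ty": 0,"tz": 0,"twist": 0},{"tx": 0,"ty": 0,"tz": 0,"twist": 0},{"tx": 0,"ty": 0,"tz": 0,"twist": 0}]}}

```text
time: 13.45
ee_pos: [0.5777, -0.2708, 0.2518]
tool_rot: [3.139, -0.002, 1.779]
contact_force: [-4.2, 17.1, 25.7]
gripper_width: 0.0275
grasp_force: 62.5
```

```bash
python3 - <<'E'
from h import *
a=cv2.resize(capture("scene")[140:245,130:270],(400,300),interpolation=cv2.INTER_CUBIC);b=cv2.resize(capture("side")[240:405,190:410],(400,300),interpolation=cv2.INTER_CUBIC);c=cv2.resize(capture("wrist")[100:310,150:430],(400,300))
d=cv2.resize(capture("scene"),(400,300))
cv2.imwrite("pics/m3.png",cv2.convertScaleAbs(np.vstack([np.hstack([a,b]),np.hstack([c,d])])[:,:,::-1],alpha=1.5))
s=r.sense();print(s['ee_pos'],s['tool_rot'],s['contact_force'],s['moment'])
E
```

```text
[ 0.57774388 -0.27073037  0.25177065] [ 3.13907229e+00 -2.45673758e-03  1.77863457e+00] [-4.57368905 17.40269188 25.50134097] [3.5033994  1.35021074 0.14735596]
```

View pics/m3.png

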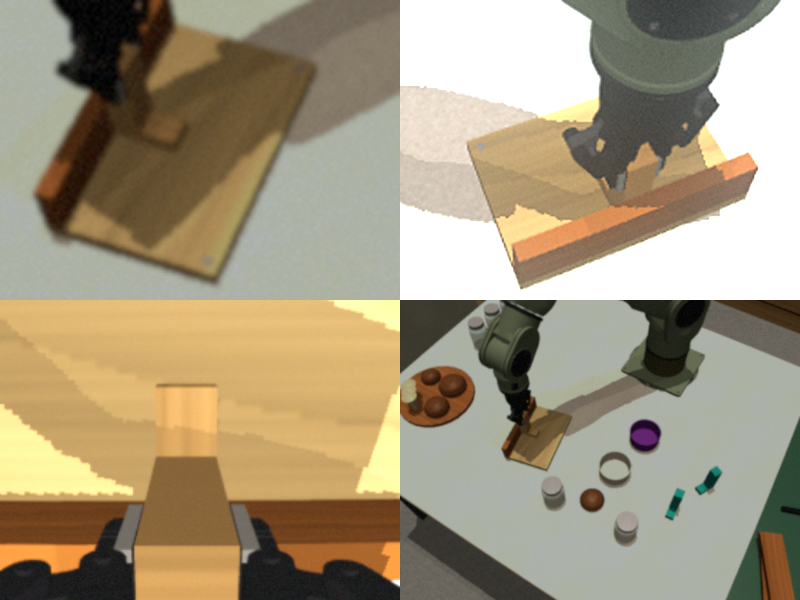

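m3 shows the brace seated in the corner and straight (foot at (186,420) in the wrist crop), with the dish, jars and mushroom where they were. It is pushing about 25 N down and 18 N against the panel, so I hand it in.

```bash
python3 -c "
from station import r
print(r.job_done())"
```

```text
the job is handed in; nothing more can be done
None
```

The brace's foot was dipped to about 6 mm above the dish floor, and the brace is now seated straight in the carrier corner, still gripped and pushed about 25 N down and 18 N against the panel; the job was handed in at about 13.7 s.

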